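Load the analyser's tray for the next run

TASK

Load the analyser's loading tray for the next run: set the red-capped bottle, the blue-capped bottle, the carrier with the yellow-capped sample tubes and the lime-green cuvette cartridge each in the nest of its own shape and rim colour, standing flat on the nest's floor inside the lip. Keep them upright, set them down gently rather than dropping them, and leave the amber bottle and the white jar where they stand.

Things in the scene. Friction and masses are not known exactly. Their poses are not given: they have to be found in the camera images.
- bottle_red: Round upright reagent bottle, off-white body 46 mm in diameter (straight from its foot to 68 mm up), shoulder above, ribbed red screw cap 35 mm in diameter from 79 to 97 mm (its top), paper label with a red band. 90 to 185 g. Origin: centre of its underside; z up. Free to be gripped round the straight body, for instance 45 to 60 mm up. Its nest is the round one with the red rim.
- bottle_blue: Round upright reagent bottle, off-white body 46 mm in diameter (straight from its foot to 68 mm up), shoulder above, ribbed blue screw cap 35 mm in diameter from 79 to 97 mm (its top), paper label with a blue band. 90 to 185 g. Origin: centre of its underside; z up. Free to be gripped round the straight body, for instance 45 to 60 mm up. Its nest is the round one with the blue rim.
- tube_carrier: Grey carrier strip holding five capped sample tubes in one row (one rigid piece): 24 mm (x) by 100 mm (y), grey body 48 mm high, yellow tube caps 16 mm in diameter reaching 72 mm. 105 to 210 g. Origin: centre of its underside; y along the row, z up. Grip it across its 24 mm width (x) at the middle, 33 to 42 mm up, so that the fingers stay clear of the nest's lip. Its nest is the long narrow one with the yellow rim; either way round will do.
- cuvette_cartridge: Lime-green closed block of cuvettes, 44 mm (x) by 80 mm (y), 48 mm high, the lid (top 8 mm) 46 by 82 mm with a black inlay and two rows of four white discs on top. 100 to 200 g. Origin: centre of its underside; y along its length, z up. Grip it across its width (x) at the middle, 33 to 40 mm up, so that the fingers stay clear of the nest's lip. Its nest is the wide rectangular one with the lime-green rim; either way round will do.
- nest_red: Round white nest on the loading tray with a red rim and red floor disc, inside diameter 64 mm, outside 72 mm. It is fixed for the run; the steel tray under it has its top 10 mm above the bench and may be turned a little. Origin: centre of the nest's underside; z up. Floor 4 mm above the origin, lip 4 mm thick whose top is about 12 mm above the origin (8 mm above the floor). 
- nest_blue: Round white nest on the loading tray with a blue rim and blue floor disc, inside diameter 64 mm, outside 72 mm. It is fixed for the run; the steel tray under it has its top 10 mm above the bench and may be turned a little. Origin: centre of the nest's underside; z up. Floor 4 mm above the origin, lip 4 mm thick whose top is about 12 mm above the origin (8 mm above the floor). 
- nest_yellow: Long narrow nest on the loading tray with a yellow rim and floor panel, inside 40 mm (x) by 116 mm (y), y along its length. It is fixed for the run; the steel tray under it has its top 10 mm above the bench and may be turned a little. Origin: centre of the nest's underside; z up. Floor 4 mm above the origin, lip 4 mm thick whose top is about 12 mm above the origin (8 mm above the floor). 
- nest_green: Rectangular nest on the loading tray with a lime-green rim and floor panel, inside 62 mm (x) by 98 mm (y), y along its length. It is fixed for the run; the steel tray under it has its top 10 mm above the bench and may be turned a little. Origin: centre of the nest's underside; z up. Floor 4 mm above the origin, lip 4 mm thick whose top is about 12 mm above the origin (8 mm above the floor). 
- amber_bottle: Bystander: amber glass bottle with a black cap and no nest, same shape and size as the reagent bottles (46 mm in diameter, 97 mm high). Loose; to be left where it stands. Origin: centre of its underside.
- white_jar: Bystander: squat white jar with a black lid, 62 mm in diameter, 74 mm high. Loose; to be left where it stands. Origin: centre of its underside.
There are look-alikes about, which are no part of the job. There is more than one size of the cuvette_cartridge; the job needs the largest.

How it is judged:
By the outcome, as a careful person would: the job done as asked, in the order asked, and still so for the second after the job is handed in, with the robot touching nothing.
It also fails if it takes over 115 s, if anything falls off the work surface, if the arm or the gripper's body presses on something with over 40 N, if the wrist force passes 120 N, or if a joint passes its speed limit or range.

ROBOT

A 6-joint arm with a two-finger parallel gripper is mounted at the origin on the work surface. World frame = base frame: x ahead of the robot, y to its left, z up, the work surface at z = 0. Lengths are in m, angles in rad, forces in N, time in s.
With the tool pointing down it reaches from about 0.375 to 0.825 m from the base axis. Payload 5.5 kg.
Tool frame: the origin (TCP) lies at the very end of the fingers, on their centre line; the grasp point (between the pads) lies 19 mm behind it; x points along the fingers, y is the direction in which the jaws open and shut, and the axes are right-handed (so a half turn about x gives the same grasp; the last joint's range is limited). The gripper opens to 85 mm and grips with 20 to 120 N. Pads are 22 mm wide; open, the fingers measure 114 mm over their backs; the gripper's body (76 mm by 85 mm) begins 54 mm behind the grasp point. The pads swing forward as they close: fully open they stand 13 mm farther back than shut.
Start: joints at [1.121, 0.314, -0.047, 1.21, 0, 1.571], TCP at [0.261, 0.54, 0.231] pointing down, gripper open.
Joint ranges: [-2.67, 2.67], [-0.69, 1.73], [-1.03, 1.25], [-2.08, 2.16], [-1.42, 1.45], [-3.14, 3.14]. Speed limits (rad/s): [2.39, 2.39, 3.01, 3.14, 3.14, 3.14].

INTERFACE

Orientations are given as a 3x3 rotation matrix whose columns are the frame's x, y, z axes.
In Python, from rig import monitor, grab_frame, job, look_for, trace, spot_point gives the robot as it stands.
- The arm moves only by the shell command python3 -m pendant 'ROWS'. ROWS is JSON, a list of rows, each a list of 7 numbers: the turn, a rotation vector about the tool's x, y, z in rad, then the shift along the tool's x, y, z in mm, then the gripper's target within -1 to 1 (shut at 1, half-way at 0, fully open at -1). In form: [[rx, ry, rz, x, y, z, grip], ...]. A call has 1 to 10 rows; each row shifts and turns the pose as measured when the row begins, along the tool's axes as they then stand; what a row does not reach is not made up. A row lasts 1/8 s, in which the tool goes at most 62.5 mm and 10.7 degrees, less where a joint would pass 70% of its speed; a pose out of reach is approached as far as the arm can. A call with a gripper value outside its range is refused whole. The fingers move at their own pace and stop on an object; the grip force is fixed at half the most. Time passes only in rows, so rows that do not move let the fingers close. It gives the time, the measured TCP pose, the force and the opening at its end, in the units of the state.
- monitor.observe(): the state, without advancing time (a new reading comes with each control period).
- grab_frame(name): name is "side" or "top" or "wrist"; returns a dict with "img" (420x560x3 uint8, red, green, blue), "range_z" (420x560 float32, m along the optical axis (not along the pixel's ray), 0 where there is no reading), "fx", "fy", "cx", "cy" (pixels), "R" (3x3) and "t" (3): a world point X has camera coordinates R X + t; the wrist camera has in their place "tool_from_camera" (4x4, takes a point from camera to tool coordinates, whose origin is the TCP and whose axes are the tool frame's). Camera axes: x right, y down, z forward; pixel columns grow to the right and rows downward; lengths in m; the calibration is good to about 2 mm. A picture is of the moment at which its call begins: read the wrist's pose just before it.
- job.job_done(): hands the job in, once; it reports no verdict.
Trained networks look in a picture, given as the dict that the camera call returned (one of the last four; its "shot" number tells which), for a name from the list of things; names that differ only in an ending like _2 or _b are one class to them, and where a whole thing is asked for, a point or a joint stands for the part that bears it (a point fixed in the world has none). Each returns a list of dicts, best first, with "p" (0 to 1); they miss things now and then, are a little off and sometimes report something else, mostly with a low value. They report only what shows in the picture. A call takes as long as a camera call. They do not tell look-alikes from the thing itself.
- look_for(picture, query): "position" ([x, y, z] in m, in the coordinates of the camera as it stood for that picture, good to about 4 mm: the middle of the surface that is visible of it).
- trace(picture, query): "mask" (420x560 bool, what is visible of it).
- spot_point(picture, query): "position" ([x, y, z] in m, in the coordinates of the camera as it stood for that picture, good to about 4 mm: a listed point, or the origin of a listed thing).
The state is a dict: "time_s": time; "joints": joint angles; "joint_velocities": joint speeds; "joint_efforts": joint torques, N m; "eef_pos": TCP position; "tcp_rot": TCP orientation; "force": force on the tool from outside, world axes, zero at the start; "torque": the same for the moment, N m; "gripper_width": finger opening in m.
Only numpy, scipy, OpenCV 4.12 (cv2) and the standard library are available. Lean on these libraries where they do the work, as an engineer would, in place of code of your own. Each camera call takes 0.05 s, during which the arm holds its last target. There are 200 camera calls.

## Working session

There is one attempt and no reset: what is moved stays moved. The work goes in short steps, Python scripts to look and compute and a shell command to move; the robot and the scene stay as the last step left them, time stands still between calls to the robot, and variables do not carry over. Pictures are saved under pics/ and viewed, about 12 in all and at most 16, crops included, and the job is handed in when it is done.

```bash
mkdir -p pics; ls; cat > h.py <<'E'
import numpy as np, cv2
from rig import monitor, grab_frame, job, look_for, trace, spot_point
def save(p,n): cv2.imwrite(f'pics/{n}.png',p['img'][:,:,::-1])
def world(p,st=None):
    """HxWx3 world points"""
    z=p['range_z'].astype(float); v,u=np.mgrid[:z.shape[0],:z.shape[1]]
    c=np.stack([(u-p['cx'])/p['fx']*z,(v-p['cy'])/p['fy']*z,z],-1)
    return towin(p,c,st)
def towin(p,c,st=None):
    c=np.asarray(c,float)
    if 'R' in p: return (c-np.array(p['t']))@np.array(p['R'])
    T=np.array(p['tool_from_camera']); c=c@T[:3,:3].T+T[:3,3]
    return c@np.array(st['tcp_rot']).T+np.array(st['eef_pos'])
E
python3 - <<'E'
from h import *
s=monitor.observe();print(s)
for n in ['top','side']:
    p=grab_frame(n);save(p,n+'0')
    if n=='top':
        for q in ['bottle_red','bottle_blue','tube_carrier','cuvette_cartridge','nest_red','nest_blue','nest_yellow','nest_green','amber_bottle','white_jar']:
            for d in spot_point(p,q): print(q,round(d['p'],2),towin(p,d['position']).round(3), end=' ')
            print()
E
```

```text
pics
{'time_s': 0.0, 'joints': array([ 1.12100030e+00,  3.14216888e-01, -4.80608266e-02,  1.21022443e+00,
       -3.21629870e-05,  1.57078598e+00]), 'joint_velocities': array([-0.00056895,  0.00087071, -0.00158283, -0.00077136,  0.00054946,
        0.00046843]), 'joint_efforts': array([ 9.19237755e-04, -5.39584565e+01,  3.39752984e+01,  1.89404417e-02,
        3.42274552e-04, -4.48931132e-06]), 'eef_pos': array([0.26062636, 0.5397942 , 0.23044806]), 'tcp_rot': array([[-7.12695287e-04,  4.34771914e-01,  9.00540324e-01],
       [-1.55013507e-03,  9.00538990e-01, -4.34772497e-01],
       [-9.99998545e-01, -1.70581944e-03,  3.21452953e-05]]), 'force': array([1.10515953, 0.12796618, 0.09995542]), 'torque': array([-0.05708686, -0.02818455,  0.03220101]), 'gripper_width': 0.08535420859624518}
bottle_red 0.58 [0.592 0.36  0.005] 
bottle_blue 0.74 [ 0.434  0.388 -0.   ] 
tube_carrier 0.69 [ 0.452  0.074 -0.002] 
cuvette_cartridge 0.89 [0.454 0.247 0.004] cuvette_cartridge 0.84 [ 0.379  0.481 -0.003] cuvette_cartridge 0.83 [ 0.34   0.077 -0.001] 
nest_red 0.95 [ 0.461 -0.096  0.008] 
nest_blue 0.56 [ 0.462 -0.274  0.012] 
nest_yellow 0.78 [ 0.586 -0.285  0.006] 
nest_green 0.76 [ 0.616 -0.116  0.008] 
amber_bottle 0.66 [ 0.582  0.224 -0.003] 
white_jar 0.83 [0.586 0.095 0.007] white_jar 0.72 [0.593 0.364 0.001]
```

View pics/top0.png

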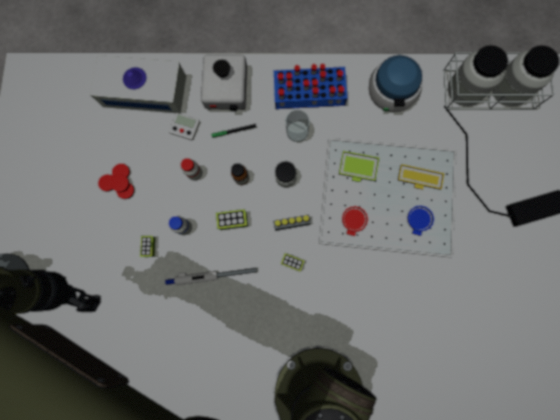

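View pics/side0.png

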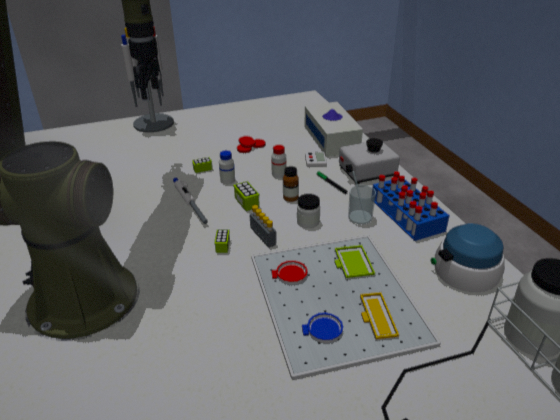

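```bash
python3 - <<'E'
from h import *
p=grab_frame('top');W=world(p);hsv=cv2.cvtColor(p['img'],cv2.COLOR_RGB2HSV)
def rect(m):
    xy=W[m][:,:2]; (c,s,a)=cv2.minAreaRect((xy*1000).astype(np.float32)); return np.round(c,1),np.round(s,1),round(a,1)
for q in ['bottle_red','bottle_blue','tube_carrier','cuvette_cartridge','nest_red','nest_blue','nest_yellow','nest_green','amber_bottle','white_jar']:
    for d in trace(p,q)[:3]:
        m=d['mask']&(p['range_z']>0); z=W[m][:,2]; zt=np.percentile(z,90)
        mm=m&(abs(W[...,2]-zt)<.006) if 'nest' not in q else m
        print(q,round(d['p'],2),m.sum(),'ztop',zt.round(4),rect(mm),'med',np.median(W[mm],0).round(4))
    if 'nest' in q:
        h={'red':(0,8),'blue':(105,130),'yellow':(18,26),'green':(30,45)}[q[5:]]
        mm=(hsv[...,0]>=h[0])&(hsv[...,0]<=h[1])&(hsv[...,1]>120)&(hsv[...,2]>60)&(W[...,1]<-.02)&(W[...,0]<.72)&(W[...,0]>.38)&(W[...,1]>-.36)&(W[...,2]<.05)&(W[...,2]>.0)
        n,l,st,c=cv2.connectedComponentsWithStats(mm.astype(np.uint8)); i=1+st[1:,4].argmax(); print('  col',rect(l==i),(l==i).sum(), np.median(W[l==i],0).round(4))
E
```

```text
bottle_red 0.63 398 ztop 0.099 (array([594.1, 360.8]), array([34.8, 32.9]), 6.2) med [0.5937 0.3604 0.0977]
bottle_blue 0.81 350 ztop 0.0994 (array([435.1, 382.5]), array([32.3, 33.3]), 5.0) med [0.4347 0.3818 0.0978]
tube_carrier 0.81 369 ztop 0.0739 (array([448.4,  77.3]), array([15.1, 89.9]), 11.1) med [0.4481 0.0775 0.0725]
tube_carrier 0.63 605 ztop 0.0225 (array([ 465.6, -277.7]), array([71.9, 77. ]), 32.9) med [ 0.4637 -0.2785  0.02  ]
cuvette_cartridge 0.81 282 ztop 0.0374 (array([340.1,  74. ]), array([57.8, 32.5]), 69.3) med [0.3392 0.0737 0.0348]
cuvette_cartridge 0.6 554 ztop 0.0512 (array([454.4, 243.1]), array([45.7, 82.1]), 7.7) med [0.4548 0.2429 0.0486]
cuvette_cartridge 0.59 326 ztop 0.0375 (array([378.2, 475.5]), array([58. , 34.4]), 1.7) med [0.3779 0.4751 0.035 ]
nest_red 0.7 545 ztop 0.0218 (array([462. , -96.3]), array([71.2, 71.4]), 28.9) med [ 0.4615 -0.0957  0.0155]
  col (array([458.9, -92.8]), array([63.7, 69.6]), 40.1) 436 [ 0.4591 -0.0935  0.0152]
nest_blue 0.88 562 ztop 0.0221 (array([ 463.4, -279.4]), array([75.4, 70.4]), 24.7) med [ 0.4641 -0.2788  0.
[... 488 characters left out ...]
 71.6]), 24.0) med [ 0.4644 -0.2797  0.0157]
nest_green 0.22 828 ztop 0.0214 (array([ 583.2, -285.3]), array([124.8,  63.2]), 78.2) med [ 0.5853 -0.2849  0.0154]
  col (array([ 616.3, -111.1]), array([79. , 44.7]), 79.9) 397 [ 0.6158 -0.1109  0.0148]
amber_bottle 0.72 313 ztop 0.0988 (array([580.5, 224.8]), array([33.1, 32.9]), 6.1) med [0.5806 0.2242 0.0973]
amber_bottle 0.43 742 ztop 0.0212 (array([ 581.3, -284.6]), array([122.1,  58.2]), 77.8) med [ 0.5844 -0.2842  0.0177]
amber_bottle 0.21 352 ztop 0.0994 (array([435. , 382.2]), array([32.2, 34.2]), 2.3) med [0.4348 0.3817 0.0977]
white_jar 0.71 484 ztop 0.0771 (array([582.3,  95.3]), array([55.4, 56.6]), 40.2) med [0.5821 0.0967 0.0746]
```

```bash
cat > plan.py <<'E'
import sys
from h import *
from scipy.spatial.transform import Rotation as Ro
x,y,z,hd=map(float,sys.argv[1:5]); n=int(sys.argv[5])  # mm, deg heading of jaws
s=monitor.observe(); R=np.array(s['tcp_rot']); h=np.radians(hd)
best=None
for hh in (h,h+np.pi):
    T=np.c_[[0,0,-1],[np.cos(hh),np.sin(hh),0],[np.sin(hh),-np.cos(hh),0]]
    rv=Ro.from_matrix(R.T@T).as_rotvec()
    if best is None or np.linalg.norm(rv)<np.linalg.norm(best): best=rv
d=np.array([x,y,z])-1000*np.array(s['eef_pos'])
print('t',round(s['time_s'],2),'tcp',(1000*s['eef_pos']).round(1),'head',np.degrees(np.arctan2(R[1,1],R[0,1])).round(1),'w',round(s['gripper_width'],4),'q1,q6',s['joints'][[0,5]].round(2),'d',d.round(1),'rot',np.degrees(best).round(1))
for k in range(n):
    Rk=R@Ro.from_rotvec(best*k/n).as_matrix()
    print([*(best/n).round(3).tolist(),*(Rk.T@d/n).round(1).tolist()],end=',')
E
python3 plan.py 594 360 180 5 9
```

```text
t 1.15 tcp [260.9 540.3 231.3] head 64.2 w 0.0856 q1,q6 [1.12 1.57] d [ 333.1 -180.3  -51.3] rot [59.2  0.  -0. ]
[0.115, 0.0, -0.0, 5.7, -2.0, 42.0],[0.115, 0.0, -0.0, 5.7, 2.9, 42.0],[0.115, 0.0, -0.0, 5.7, 7.7, 41.4],[0.115, 0.0, -0.0, 5.7, 12.4, 40.2],[0.115, 0.0, -0.0, 5.7, 16.9, 38.5],[0.115, 0.0, -0.0, 5.7, 21.2, 36.4],[0.115, 0.0, -0.0, 5.7, 25.2, 33.7],[0.115, 0.0, -0.0, 5.7, 28.9, 30.6],[0.115, 0.0, -0.0, 5.7, 32.2, 27.1],
```

```bash
python3 -m pendant '[[0.115,0,0,6,-2,42,-1],[0.115,0,0,6,3,42,-1],[0.115,0,0,6,8,41,-1],[0.115,0,0,6,12,40,-1],[0.115,0,0,6,17,38,-1],[0.115,0,0,6,21,36,-1],[0.115,0,0,6,25,34,-1],[0.115,0,0,6,29,31,-1],[0.115,0,0,6,32,27,-1]]'; python3 plan.py 594 360 160 5 2;python3 - <<'E'
from h import *
s=monitor.observe();p=grab_frame('wrist');save(p,'w1')
W=world(p,s)
print(np.array(p['tool_from_camera']).round(3))
m=(W[...,2]>.088)&(W[...,2]<.105)&(p['range_z']>0)
n,l,st,c=cv2.connectedComponentsWithStats(m.astype(np.uint8))
for i in range(1,n):
    if st[i,4]>200: print(st[i],cv2.minEnclosingCircle((W[l==i][:,:2]*1000).astype(np.float32)),p['img'][l==i].mean(0))
E
```

```text
time_s: 2.28
eef_pos: [0.5985, 0.3537, 0.1764]
tcp_rot: [[0.001, 0.998, 0.058], [0.003, 0.058, -0.998], [-1.0, 0.001, -0.003]]
force: [0.4, -0.0, -1.0]
gripper_width: 0.0855
t 2.27 tcp [598.5 353.7 176.4] head 3.3 w 0.0855 q1,q6 [0.53 2.05] d [ -4.5   6.3 -16.4] rot [-1.7 -0.2 -0.1]
[-0.014, -0.002, -0.001, 8.2, -2.1, -3.3],[-0.014, -0.002, -0.001, 8.2, -2.0, -3.3],[[-0.001 -0.306  0.952 -0.142]
 [ 1.    -0.001  0.001  0.   ]
 [ 0.     0.952  0.306 -0.079]
 [ 0.     0.     0.     1.   ]]
[   0  130   58   58 2701] ((436.0169982910156, 383.6507873535156), 18.19518280029297) [  5.06775268  26.66382821 106.17882266]
[ 250  178   56   54 2313] ((594.8837890625, 362.2020263671875), 18.318044662475586) [131.0743623   32.22438392  30.91526157]
[ 228  352   47   41 1500] ((582.591552734375, 226.32119750976562), 18.26555824279785) [11.08466667 10.938      11.02266667]
```

View pics/w1.png

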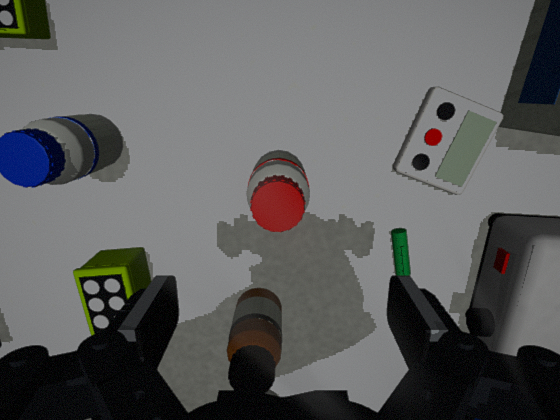

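```bash
python3 -m pendant '[[-0.02,0,0,8,-2,-5,-1],[0,0,0,30,-1,-3,-1],[0,0,0,30,0,0,-1],[0,0,0,25,0,0,-1]]'; python3 plan.py 595 362 32 5 3
```

```text
time_s: 2.82
eef_pos: [0.5994, 0.3605, 0.0807]
tcp_rot: [[0.006, 0.997, 0.076], [0.003, 0.076, -0.997], [-1.0, 0.006, -0.003]]
force: [-1.0, -0.4, -0.2]
gripper_width: 0.0854
t 2.83 tcp [599.4 360.5  80.7] head 4.4 w 0.0854 q1,q6 [0.54 2.04] d [ -4.4   1.5 -48.7] rot [-0.6 -0.2 -0.4]
[-0.004, -0.001, -0.002, 16.2, -1.5, -0.6],[-0.004, -0.001, -0.002, 16.2, -1.5, -0.6],[-0.004, -0.001, -0.002, 16.2, -1.4, -0.6],
```

```bash
python3 -m pendant '[[0,0,0,20,-2,-1,-1],[0,0,0,18,-2,-1,-1],[0,0,0,11,-1,0,-1],[0,0,0,2,0,0,1],[0,0,0,0,0,0,1],[0,0,0,0,0,0,1],[0,0,0,0,0,0,1],[0,0,0,0,0,0,1]]'; python3 plan.py 595 362 170 5 4
```

```text
time_s: 3.82
eef_pos: [0.5909, 0.365, 0.027]
tcp_rot: [[0.005, 0.996, 0.084], [0.003, 0.084, -0.996], [-1.0, 0.005, -0.003]]
force: [0.0, 0.4, -0.5]
gripper_width: 0.0445
t 3.83 tcp [590.9 365.   27. ] head 4.8 w 0.0445 q1,q6 [0.55 2.04] d [  4.1  -3.  143. ] rot [-0.2 -0.2 -0.3]
[-0.001, -0.001, -0.001, -35.7, 1.1, 0.7],[-0.001, -0.001, -0.001, -35.7, 1.1, 0.8],[-0.001, -0.001, -0.001, -35.7, 1.0, 0.8],[-0.001, -0.001, -0.001, -35.7, 1.0, 0.8],
```

```bash
python3 -m pendant '[[0,0,0,-15,0,0,1],[0,0,0,-30,0,0,1],[0,0,0,-40,0,0,1],[0,0,0,-40,0,0,1],[0,0,0,-20,0,0,1]]'; python3 plan.py 462 -40 190 0 10
```

```text
time_s: 4.45
eef_pos: [0.5893, 0.3637, 0.1785]
tcp_rot: [[0.003, 0.997, 0.084], [0.002, 0.084, -0.997], [-1.0, 0.003, -0.002]]
force: [0.2, 1.1, -1.5]
gripper_width: 0.0449
t 4.45 tcp [589.3 363.7 178.5] head 4.8 w 0.0449 q1,q6 [0.55 2.04] d [-127.3 -403.7   11.5] rot [ 4.8 -0.1 -0.2]
[0.008, -0.0, -0.0, -1.3, -16.1, 39.2],[0.008, -0.0, -0.0, -1.3, -15.7, 39.3],[0.008, -0.0, -0.0, -1.3, -15.4, 39.4],[0.008, -0.0, -0.0, -1.2, -15.1, 39.6],[0.008, -0.0, -0.0, -1.2, -14.7, 39.7],[0.008, -0.0, -0.0, -1.2, -14.4, 39.8],[0.008, -0.0, -0.0, -1.2, -14.1, 39.9],[0.008, -0.0, -0.0, -1.2, -13.7, 40.0],[0.008, -0.0, -0.0, -1.2, -13.4, 40.1],[0.008, -0.0, -0.0, -1.2, -13.1, 40.3],
```

```bash
python3 -m pendant '[[0.008,0,0,-1,-16,39,1],[0.008,0,0,-1,-16,39,1],[0.008,0,0,-1,-15,39,1],[0.008,0,0,-1,-15,40,1],[0.008,0,0,-1,-15,40,1],[0.008,0,0,-1,-14,40,1],[0.008,0,0,-1,-14,40,1],[0.008,0,0,-1,-14,40,1],[0.008,0,0,-1,-13,40,1],[0,0,0,0,-10,25,1]]'; cat > nests.py <<'E'
import sys
from h import *
s=monitor.observe();p=grab_frame('wrist');save(p,sys.argv[1]);W=world(p,s)
print(s['eef_pos'].round(4),s['force'].round(1),s['gripper_width'])
# lip tops / raised things over the tray (tray top 10, floor 14, lip 22)
for n in ['nest_red','nest_blue','nest_yellow','nest_green']:
    sp=spot_point(p,n)
    for d in trace(p,n)[:1]:
        m=d['mask']&(p['range_z']>0)&(W[...,2]>.018)&(W[...,2]<.028)
        ed=d['mask']
        if m.sum()<30: continue
        print(n,round(d['p'],2),ed.sum(),'lip rect',[np.round(a,1) for a in cv2.minAreaRect((W[m][:,:2]*1000).astype(np.float32))],'spot',[(towin(p,q['position'],s)*1000).round(0) for q in sp[:1]])
E
python3 nests.py w2
```

```text
time_s: 5.7
eef_pos: [0.4671, -0.0332, 0.1994]
tcp_rot: [[0.024, 1.0, 0.013], [0.008, 0.013, -1.0], [-1.0, 0.024, -0.008]]
force: [0.3, 0.0, -0.8]
gripper_width: 0.0448
[ 0.4671 -0.0332  0.1994] [ 0.3  0.  -0.8] 0.04479061536785287
nest_red 0.78 1011 lip rect [array([451.3, -75.5]), array([66.8, 23.2]), np.float64(31.1)] spot []
nest_green 0.6 7866 lip rect [array([ 613.1, -110.4]), array([106.5,  80.3]), np.float64(79.4)] spot [array([ 618., -111.,    9.])]
```

View pics/w2.png

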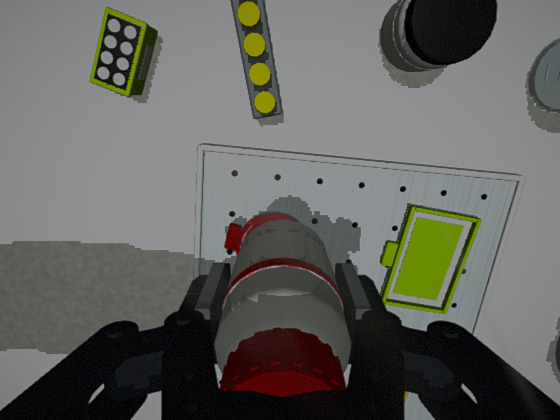

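```bash
python3 plan.py 463 -93 110 0 4
```

```text
t 6.15 tcp [467.7 -30.8 198.1] head 0.9 w 0.0448 q1,q6 [-0.07  1.48] d [ -4.7 -62.2 -88.1] rot [ 0.9 -0.5 -1.3]
[0.004, -0.002, -0.006, 21.8, -1.9, 15.7],[0.004, -0.002, -0.006, 21.9, -1.7, 15.7],[0.004, -0.002, -0.006, 21.9, -1.5, 15.6],[0.004, -0.002, -0.006, 22.0, -1.4, 15.6],
```

```bash
python3 -m pendant '[[0,-0.002,-0.006,5,-2,20,1],[0,-0.002,-0.006,15,-2,20,1],[0,-0.002,-0.006,25,-1,15,1],[0,-0.002,-0.006,25,-1,5,1],[0,0,0,15,0,0,1]]'; python3 plan.py 463 -93 60 0 3
```

```text
time_s: 6.78
eef_pos: [0.4664, -0.0892, 0.1115]
tcp_rot: [[0.001, 1.0, 0.022], [-0.0, 0.022, -1.0], [-1.0, 0.001, 0.0]]
force: [0.6, 0.7, -1.0]
gripper_width: 0.0447
t 6.78 tcp [466.4 -89.2 111.5] head 1.3 w 0.0447 q1,q6 [-0.19  1.36] d [ -3.4  -3.8 -51.5] rot [ 1.3  0.  -0.1]
[0.007, 0.0, -0.0, 17.2, -1.2, 1.2],[0.007, 0.0, -0.0, 17.2, -1.2, 1.2],[0.007, 0.0, -0.0, 17.2, -1.2, 1.3],
```

```bash
python3 -m pendant '[[0,0,0,18,-1,1,1],[0,0,0,15,-1,1,1],[0,0,0,10,-1,1,1],[0,0,0,4,0,0,1],[0,0,0,0,0,0,1]]'; python3 plan.py 463 -93 42 0 3; python3 - <<'E'
from h import *
p=grab_frame('side');save(p,'s1');print(p['img'].shape)
c=p['img'][220:360,230:430];cv2.imwrite('pics/s1c.png',cv2.resize(c,None,fx=4,fy=4)[:,:,::-1])
E
```

```text
time_s: 7.4
eef_pos: [0.4642, -0.0906, 0.0622]
tcp_rot: [[0.001, 1.0, 0.025], [0.001, 0.025, -1.0], [-1.0, 0.001, -0.001]]
force: [-1.3, 0.9, -0.3]
gripper_width: 0.045
t 7.4 tcp [464.2 -90.6  62.2] head 1.4 w 0.045 q1,q6 [-0.19  1.35] d [ -1.2  -2.4 -20.2] rot [ 1.4 -0.  -0.1]
[0.008, -0.0, -0.0, 6.7, -0.4, 0.8],[0.008, -0.0, -0.0, 6.7, -0.4, 0.8],[0.008, -0.0, -0.0, 6.7, -0.4, 0.8],(420, 560, 3)
```

View pics/s1c.png

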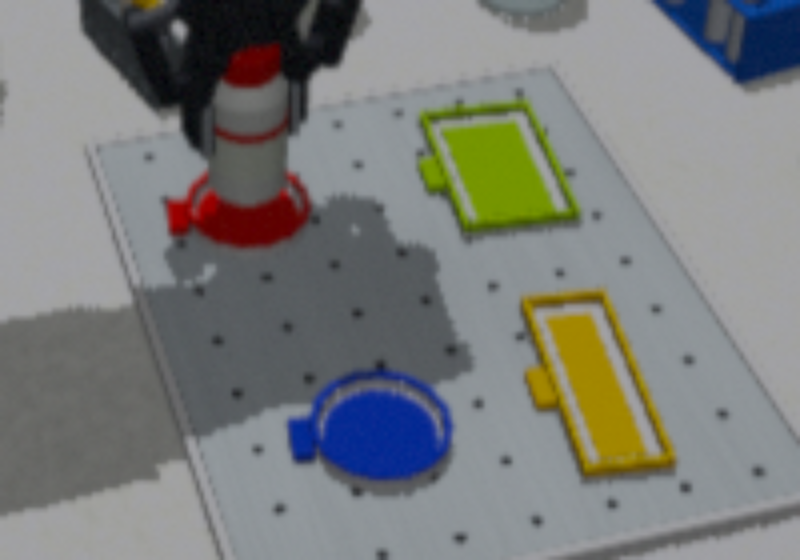

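```bash
python3 -m pendant '[[0,0,0,8,-1,1,1],[0,0,0,6,0,1,1],[0,0,0,3,0,1,1],[0,0,0,1,0,0,1],[0,0,0,1,0,0,1]]'; python3 plan.py 463 -93 41 0 3
```

```text
time_s: 8.07
eef_pos: [0.4643, -0.0941, 0.0431]
tcp_rot: [[0.003, 1.0, 0.025], [0.0, 0.025, -1.0], [-1.0, 0.003, -0.0]]
force: [0.3, -0.9, -1.6]
gripper_width: 0.0449
t 8.07 tcp [464.3 -94.1  43.1] head 1.4 w 0.0449 q1,q6 [-0.2   1.35] d [-1.3  1.1 -2.1] rot [ 1.4 -0.  -0.2]
[0.008, -0.0, -0.001, 0.7, -0.4, -0.4],[0.008, -0.0, -0.001, 0.7, -0.4, -0.4],[0.008, -0.0, -0.001, 0.7, -0.4, -0.4],
```

```bash
python3 -m pendant '[[0,0,0,1,0,0,1],[0,0,0,1,0,0,1]]';python3 -m pendant '[[0,0,0,1,0,0,1],[0,0,0,0,0,0,1]]'
```

```text
time_s: 8.32
eef_pos: [0.4645, -0.0942, 0.0411]
tcp_rot: [[0.004, 1.0, 0.025], [0.0, 0.025, -1.0], [-1.0, 0.004, -0.0]]
force: [0.6, -0.1, -0.3]
gripper_width: 0.045
time_s: 8.57
eef_pos: [0.4646, -0.0941, 0.0401]
tcp_rot: [[0.004, 1.0, 0.025], [0.0, 0.025, -1.0], [-1.0, 0.004, -0.0]]
force: [-0.4, -0.1, -1.1]
gripper_width: 0.0443
```

```bash
python3 -m pendant '[[0,0,0,1,0,0,1],[0,0,0,0,0,0,1]]';python3 -m pendant '[[0,0,0,1,0,0,1],[0,0,0,0,0,0,1]]'
```

```text
time_s: 8.82
eef_pos: [0.4648, -0.0943, 0.04]
tcp_rot: [[0.004, 1.0, 0.025], [-0.0, 0.025, -1.0], [-1.0, 0.004, 0.0]]
force: [-0.2, -0.4, 0.1]
gripper_width: 0.0449
time_s: 9.07
eef_pos: [0.4651, -0.0943, 0.0399]
tcp_rot: [[0.005, 1.0, 0.025], [-0.0, 0.025, -1.0], [-1.0, 0.005, 0.0]]
force: [0.2, -0.1, -0.4]
gripper_width: 0.0449
```

```bash
python3 -m pendant '[[0,0,0,0,0,0,-1],[0,0,0,0,0,0,-1],[0,0,0,0,0,0,-1],[0,0,0,0,0,0,-1],[0,0,0,-10,0,0,-1],[0,0,0,-25,0,0,-1],[0,0,0,-35,0,0,-1],[0,0,0,-40,0,0,-1],[0,0,0,-40,0,0,-1]]';python3 plan.py 436 383 170 0 10; python3 - <<'E'
from h import *
s=monitor.observe();p=grab_frame('wrist');save(p,'w3');W=world(p,s)
m=(W[...,2]>.1)&(W[...,2]<.12)&(p['img'][...,0]>70)
n,l,st,c=cv2.connectedComponentsWithStats(m.astype(np.uint8))
for i in range(1,n):
    if st[i,4]>200: print(st[i],cv2.minEnclosingCircle((W[l==i][:,:2]*1000).astype(np.float32)),np.median(W[l==i],0))
E
```

```text
time_s: 10.2
eef_pos: [0.462, -0.0938, 0.1934]
tcp_rot: [[-0.0, 1.0, 0.025], [0.001, 0.025, -1.0], [-1.0, -0.0, -0.001]]
force: [1.0, 0.1, 0.5]
gripper_width: 0.0853
t 10.2 tcp [462.  -93.8 193.4] head 1.4 w 0.0853 q1,q6 [-0.2   1.35] d [-26.  476.8 -23.4] rot [ 1.4 -0.   0. ]
[0.002, -0.0, 0.0, 2.4, -1.4, -47.7],[0.002, -0.0, 0.0, 2.4, -1.5, -47.7],[0.002, -0.0, 0.0, 2.4, -1.6, -47.7],[0.002, -0.0, 0.0, 2.4, -1.8, -47.7],[0.002, -0.0, 0.0, 2.4, -1.9, -47.7],[0.002, -0.0, 0.0, 2.4, -2.0, -47.7],[0.002, -0.0, 0.0, 2.4, -2.1, -47.7],[0.002, -0.0, 0.0, 2.4, -2.2, -47.7],[0.002, -0.0, 0.0, 2.3, -2.4, -47.7],[0.002, -0.0, 0.0, 2.3, -2.5, -47.7],[ 261  196   54   51 2075] ((465.6583251953125, -97.11724853515625), 18.243627548217773) [ 0.46538946 -0.09605036  0.1096974 ]
```

```bash
python3 -m pendant '[[0.002,0,0,2,-1,-48,-1],[0.002,0,0,2,-1,-50,-1],[0.002,0,0,2,-2,-50,-1],[0.002,0,0,2,-2,-50,-1],[0.002,0,0,2,-2,-50,-1],[0.002,0,0,2,-2,-50,-1],[0.002,0,0,2,-2,-50,-1],[0.002,0,0,2,-2,-50,-1],[0.002,0,0,2,-2,-48,-1],[0,0,0,5,-2,-40,-1]]'; python3 plan.py 436 383 130 0 2
```

```text
time_s: 11.5
eef_pos: [0.4445, 0.4044, 0.184]
tcp_rot: [[0.023, 1.0, -0.001], [0.001, -0.001, -1.0], [-1.0, 0.023, -0.001]]
force: [1.2, -0.3, -0.4]
gripper_width: 0.0856
t 11.5 tcp [444.5 404.4 184. ] head -0.0 w 0.0856 q1,q6 [0.75 2.32] d [ -8.5 -21.4 -54. ] rot [-0.  -0.1 -1.3]
[-0.0, -0.001, -0.012, 26.9, -4.8, 10.7],[-0.0, -0.001, -0.012, 27.0, -4.5, 10.7],
```

```bash
python3 -m pendant '[[0,0,-0.012,10,-4,10,-1],[0,0,-0.012,20,-4,10,-1],[0,0,0,25,0,0,-1],[0,0,0,15,0,0,-1],[0,0,0,0,0,0,-1]]'; python3 plan.py 436 383 31 0 4
```

```text
time_s: 12.12
eef_pos: [0.4357, 0.3839, 0.1125]
tcp_rot: [[-0.002, 1.0, 0.002], [0.001, 0.002, -1.0], [-1.0, -0.002, -0.001]]
force: [-0.3, -0.0, -0.7]
gripper_width: 0.0855
t 12.12 tcp [435.7 383.9 112.5] head 0.1 w 0.0855 q1,q6 [0.72 2.29] d [  0.3  -0.9 -81.5] rot [ 0.1 -0.   0.1]
[0.001, -0.0, 0.0, 20.4, 0.1, 0.2],[0.001, -0.0, 0.0, 20.4, 0.1, 0.2],[0.001, -0.0, 0.0, 20.4, 0.1, 0.2],[0.001, -0.0, 0.0, 20.4, 0.1, 0.2],
```

```bash
python3 -m pendant '[[0,0,0,25,0,0,-1],[0,0,0,25,0,0,-1],[0,0,0,20,0,0,-1],[0,0,0,10,0,0,-1],[0,0,0,0,0,0,-1]]'; python3 -m pendant '[[0,0,0,0,0,0,1],[0,0,0,0,0,0,1],[0,0,0,0,0,0,1],[0,0,0,0,0,0,1],[0,0,0,0,0,0,1]]'
```

```text
time_s: 12.75
eef_pos: [0.4392, 0.3853, 0.036]
tcp_rot: [[0.004, 1.0, 0.001], [0.006, 0.001, -1.0], [-1.0, 0.004, -0.006]]
force: [-0.5, 0.3, -0.3]
gripper_width: 0.0855
time_s: 13.38
eef_pos: [0.4408, 0.3867, 0.039]
tcp_rot: [[0.007, 1.0, 0.001], [0.009, 0.001, -1.0], [-1.0, 0.007, -0.009]]
force: [0.3, 0.2, -1.3]
gripper_width: 0.044
```

```bash
python3 -m pendant '[[0,0,0,0,0,0,-1],[0,0,0,0,0,0,-1],[0,0,0,2,-2,2,-1],[0,0.007,-0.006,4,-2,2,-1],[0,0,0,4,0,0,-1],[0,0,0,0,0,0,-1]]'; python3 -m pendant '[[0,0,0,0,0,0,1],[0,0,0,0,0,0,1],[0,0,0,0,0,0,1],[0,0,0,0,0,0,1],[0,0,0,0,0,0,1]]'
```

```text
time_s: 14.12
eef_pos: [0.4364, 0.3823, 0.028]
tcp_rot: [[0.0, 1.0, 0.001], [0.016, 0.001, -1.0], [-1.0, 0.0, -0.016]]
force: [0.4, 0.4, 0.6]
gripper_width: 0.0857
time_s: 14.75
eef_pos: [0.4369, 0.3827, 0.0285]
tcp_rot: [[0.001, 1.0, 0.001], [0.016, 0.001, -1.0], [-1.0, 0.001, -0.016]]
force: [0.0, 0.3, 0.9]
gripper_width: 0.045
```

```bash
python3 -m pendant '[[0,0,0,-15,0,0,1],[0,0,0,-30,0,0,1],[0,0,0,-45,0,0,1],[0,0,0,-45,0,0,1],[0,0,0,-30,0,0,1]]'; python3 plan.py 464 -150 200 0 12
```

```text
time_s: 15.38
eef_pos: [0.4345, 0.3782, 0.1985]
tcp_rot: [[-0.003, 1.0, 0.001], [0.013, 0.001, -1.0], [-1.0, -0.003, -0.013]]
force: [1.1, 0.6, -1.5]
gripper_width: 0.0448
t 15.38 tcp [434.5 378.2 198.5] head 0.0 w 0.0448 q1,q6 [0.71 2.28] d [  29.5 -528.2    1.5] rot [ 0.  -0.7  0.2]
[0.0, -0.001, 0.0, -0.7, 2.4, 44.0],[0.0, -0.001, 0.0, -0.6, 2.4, 44.0],[0.0, -0.001, 0.0, -0.6, 2.4, 44.0],[0.0, -0.001, 0.0, -0.5, 2.4, 44.0],[0.0, -0.001, 0.0, -0.5, 2.4, 44.0],[0.0, -0.001, 0.0, -0.4, 2.4, 44.0],[0.0, -0.001, 0.0, -0.4, 2.4, 44.0],[0.0, -0.001, 0.0, -0.4, 2.4, 44.0],[0.0, -0.001, 0.0, -0.3, 2.4, 44.0],[0.0, -0.001, 0.0, -0.3, 2.5, 44.0],[0.0, -0.001, 0.0, -0.2, 2.5, 44.0],[0.0, -0.001, 0.0, -0.2, 2.5, 44.0],
```

```bash
python3 -m pendant '[[0,0,0,0,2,44,1],[0,0,0,0,2,46,1],[0,0,0,0,2,46,1],[0,0,0,0,2,46,1],[0,0,0,0,2,46,1],[0,0,0,0,2,46,1],[0,0,0,0,2,46,1],[0,0,0,0,2,46,1]]'; python3 - <<'E'
from h import *
from scipy.optimize import least_squares
for cam in ['top','side']:
    p=grab_frame(cam);W=world(p);hsv=cv2.cvtColor(p['img'],cv2.COLOR_RGB2HSV)
    for n,h,c0 in [('blue',(100,135),(463,-277)),('red',(0,8),(463,-96))]:
        m=(hsv[...,0]>=h[0])&(hsv[...,0]<=h[1])&(hsv[...,1]>110)&(W[...,2]<.03)&(p['range_z']>0)
        P=W[m]*1000; P=P[np.hypot(*(P[:,:2]-c0).T)<60]
        f=P[P[:,2]<18]; l=P[P[:,2]>=18]
        r=least_squares(lambda a:np.hypot(l[:,0]-a[0],l[:,1]-a[1])-34,c0,loss='soft_l1')
        print(cam,n,len(f),len(l),'floor circ',cv2.minEnclosingCircle(f[:,:2].astype(np.float32)),'med',np.median(f,0).round(1),'lip',r.x.round(1),np.median(np.abs(r.fun)).round(1))
E
python3 plan.py 464 -276 200 0 4
```

```text
time_s: 16.38
eef_pos: [0.4542, 0.0064, 0.2042]
tcp_rot: [[0.011, 1.0, 0.008], [0.02, 0.008, -1.0], [-1.0, 0.012, -0.02]]
force: [0.2, 0.9, -1.1]
gripper_width: 0.0445
top blue 356 106 floor circ ((459.69036865234375, -273.6893310546875), 37.89358901977539) med [ 464.3 -277.4   14.7] lip [ 464.7 -278.1] 2.7
top red 0 0 floor circ ((0.0, 0.0), 0.0) med [nan nan nan] lip [463. -96.] nan
side blue 489 240 floor circ ((460.92877197265625, -280.92791748046875), 40.67945098876953) med [ 467.  -279.8   14.4] lip [ 466.9 -282. ] 1.5
side red 79 97 floor circ ((455.9398193359375, -103.13944244384766), 40.01200866699219) med [439.8 -98.2  14.9] lip [462.6 -99.8] 1.1
t 16.48 tcp [454.3   4.3 204.1] head 0.1 w 0.0448 q1,q6 [-0.    1.56] d [   9.7 -280.3   -4.1] rot [ 0.1 -1.  -0.6]
[0.001, -0.005, -0.003, -0.2, 2.2, 70.1],[0.001, -0.005, -0.003, 0.1, 2.3, 70.1],[0.001, -0.005, -0.003, 0.4, 2.3, 70.1],[0.001, -0.005, -0.003, 0.7, 2.4, 70.1],
  return _methods._mean(a, axis=axis, dtype=dtype,
  ret = um.true_divide(
  ret = ret.dtype.type(ret / rcount)
```

```bash
python3 -m pendant '[[0,0,0,0,2,44,1],[0,0,0,0,2,46,1],[0,0,0,0,2,46,1],[0,0,0,0,2,46,1],[0,0,0,0,2,45,1],[0,0,0,5,1,30,1],[0,0,0,15,1,15,1],[0,0,0,20,0,0,1],[0,0,0,20,0,0,1]]'; python3 plan.py 465 -279 65 0 4
```

```text
time_s: 17.6
eef_pos: [0.4726, -0.2696, 0.1435]
tcp_rot: [[0.021, 1.0, 0.007], [0.02, 0.007, -1.0], [-1.0, 0.021, -0.02]]
force: [0.3, 0.1, -1.0]
gripper_width: 0.0449
t 17.6 tcp [ 472.6 -269.6  143.5] head 0.4 w 0.0449 q1,q6 [-0.54  1.03] d [ -7.6  -9.4 -78.5] rot [ 0.4 -1.1 -1.2]
[0.002, -0.005, -0.005, 19.5, -2.3, 2.7],[0.002, -0.005, -0.005, 19.6, -2.2, 2.6],[0.002, -0.005, -0.005, 19.6, -2.1, 2.5],[0.002, -0.005, -0.005, 19.6, -2.0, 2.4],
```

```bash
python3 -m pendant '[[0,0,-0.007,15,-3,4,1],[0,0,-0.007,20,-2,4,1],[0,0,-0.006,20,-2,2,1],[0,0,0,15,0,0,1],[0,0,0,5,0,0,1],[0,0,0,0,0,0,1]]'; python3 plan.py 465 -279 44 0 4;  python3 - <<'E'
from h import *
p=grab_frame('side')
c=p['img'][220:360,230:430];cv2.imwrite('pics/s2c.png',cv2.resize(c,None,fx=4,fy=4)[:,:,::-1])
E
```

```text
time_s: 18.35
eef_pos: [0.4652, -0.2753, 0.0619]
tcp_rot: [[-0.004, 1.0, 0.01], [0.023, 0.01, -1.0], [-1.0, -0.003, -0.023]]
force: [0.3, 0.3, -1.1]
gripper_width: 0.0449
t 18.35 tcp [ 465.2 -275.3   61.9] head 0.6 w 0.0449 q1,q6 [-0.55  1.02] d [ -0.2  -3.7 -17.9] rot [ 0.6 -1.3  0.2]
[0.003, -0.006, 0.001, 4.5, -0.0, 1.0],[0.003, -0.006, 0.001, 4.5, -0.0, 1.0],[0.003, -0.006, 0.001, 4.5, -0.0, 1.0],[0.003, -0.006, 0.001, 4.5, -0.0, 0.9],
```

View pics/s2c.png

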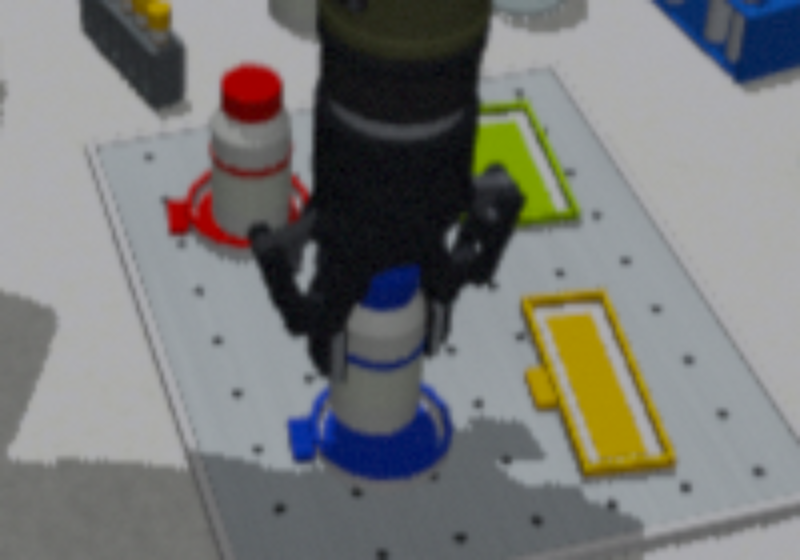

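Red bottle stands in its nest; blue is over its own, roughly centred. Lowering.

```bash
python3 -m pendant '[[0,-0.004,0,8,0,1,1],[0,-0.004,0,7,0,1,1],[0,0,0,4,0,1,1],[0,0,0,1,0,0,1],[0,0,0,1,0,0,1]]'; python3 -m pendant '[[0,0,0,1,0,0,1],[0,0,0,0,0,0,1]]';python3 -m pendant '[[0,0,0,1,0,0,1],[0,0,0,0,0,0,1]]';
```

```text
time_s: 19.02
eef_pos: [0.4664, -0.2791, 0.0424]
tcp_rot: [[-0.001, 1.0, 0.01], [0.012, 0.01, -1.0], [-1.0, -0.0, -0.012]]
force: [-5.0, 2.5, 15.8]
gripper_width: 0.0451
time_s: 19.27
eef_pos: [0.4666, -0.2792, 0.0428]
tcp_rot: [[0.0, 1.0, 0.01], [0.012, 0.01, -1.0], [-1.0, 0.0, -0.012]]
force: [-0.0, -0.4, -1.3]
gripper_width: 0.0446
time_s: 19.52
eef_pos: [0.4668, -0.2794, 0.0425]
tcp_rot: [[0.001, 1.0, 0.01], [0.011, 0.01, -1.0], [-1.0, 0.001, -0.011]]
force: [-0.8, 1.0, -1.0]
gripper_width: 0.0449
```

```bash
python3 -m pendant '[[0,0,0,0,0,0,-1],[0,0,0,0,0,0,-1],[0,0,0,0,0,0,-1],[0,0,0,0,0,0,-1],[0,0,0,-10,0,0,-1],[0,0,0,-25,0,0,-1],[0,0,0,-40,0,0,-1],[0,0,0,-50,0,0,-1],[0,0,0,-40,0,0,-1]]';python3 plan.py 449 78 170 11 8; python3 - <<'E'
from h import *
s=monitor.observe();p=grab_frame('wrist');W=world(p,s)
m=(W[...,2]>.1)&(W[...,2]<.12)&(p['img'][...,2]>60)
n,l,st,c=cv2.connectedComponentsWithStats(m.astype(np.uint8))
for i in range(1,n):
    if st[i,4]>200: print(st[i],cv2.minEnclosingCircle((W[l==i][:,:2]*1000).astype(np.float32)),np.median(W[l==i],0))
E
```

```text
time_s: 20.65
eef_pos: [0.4648, -0.2801, 0.211]
tcp_rot: [[-0.004, 1.0, 0.01], [0.014, 0.01, -1.0], [-1.0, -0.004, -0.014]]
force: [1.5, -0.3, -0.7]
gripper_width: 0.085
t 20.65 tcp [ 464.8 -280.1  211. ] head 0.6 w 0.085 q1,q6 [-0.55  1.01] d [-15.8 358.1 -41. ] rot [-10.4  -0.8   0.1]
[-0.023, -0.002, 0.0, 5.8, -1.5, -44.7],[-0.023, -0.002, 0.0, 5.7, -0.5, -44.7],[-0.023, -0.002, 0.0, 5.6, 0.5, -44.7],[-0.023, -0.002, 0.0, 5.5, 1.6, -44.7],[-0.023, -0.002, 0.0, 5.4, 2.6, -44.7],[-0.023, -0.002, 0.0, 5.4, 3.6, -44.6],[-0.023, -0.002, 0.0, 5.3, 4.6, -44.6],[-0.023, -0.002, 0.0, 5.2, 5.6, -44.4],[ 261  182   51   50 1901] ((467.06085205078125, -277.9378356933594), 18.156597137451172) [ 0.46699285 -0.2767173   0.10973622]
```

```bash
python3 -m pendant '[[-0.023,0,0,0,-1,-45,-1],[-0.023,0,0,0,0,-46,-1],[-0.023,0,0,0,1,-46,-1],[-0.023,0,0,0,2,-46,-1],[-0.023,0,0,5,3,-46,-1],[-0.023,0,0,5,4,-46,-1],[-0.023,0,0,8,5,-40,-1],[-0.023,0,0,8,5,-30,-1],[0,0,0,5,0,0,-1]]';python3 plan.py 449 78 130 11 2; python3 - <<'E'
from h import *
s=monitor.observe();p=grab_frame('wrist');W=world(p,s);save(p,'w4')
hsv=cv2.cvtColor(p['img'],cv2.COLOR_RGB2HSV)
m=(W[...,2]>.064)&(W[...,2]<.08)&(hsv[...,0]>20)&(hsv[...,0]<35)&(hsv[...,1]>120)&(abs(W[...,1]-.078)<.1)&(abs(W[...,0]-.45)<.06)
print(m.sum(),cv2.minAreaRect((W[m][:,:2]*1000).astype(np.float32)),np.median(W[m],0))
E
```

```text
time_s: 21.82
eef_pos: [0.4592, 0.0734, 0.1959]
tcp_rot: [[0.017, 0.98, 0.197], [0.008, 0.197, -0.98], [-1.0, 0.019, -0.004]]
force: [0.5, 0.1, -0.5]
gripper_width: 0.0856
t 21.82 tcp [459.2  73.4 195.9] head 11.4 w 0.0856 q1,q6 [0.16 1.53] d [-10.2   4.6 -65.9] rot [ 0.4 -0.2 -1.1]
[0.003, -0.002, -0.009, 32.9, -5.1, -3.1],[0.003, -0.002, -0.009, 32.9, -4.8, -3.2],1541 ((449.5776672363281, 78.00630950927734), (14.97043228149414, 91.89388275146484), 10.161081314086914) [0.44879936 0.08103851 0.07072504]
```

View pics/w4.png

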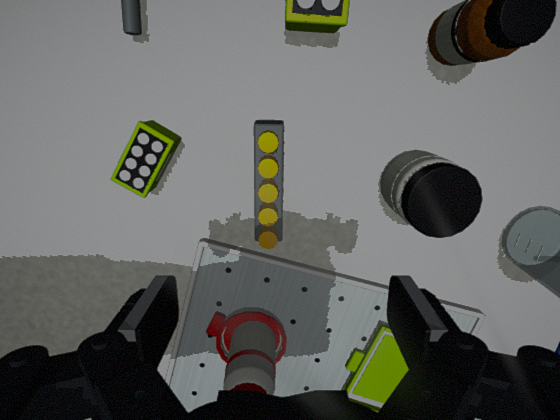

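```bash
python3 -m pendant '[[0,0,-0.009,25,-5,-3,-1],[0,0,-0.009,35,-5,-3,-1],[0,0,0,35,-1,0,-1],[0,0,0,30,0,0,-1],[0,0,0,10,0,0,-1],[0,0,0,0,0,0,-1]]';python3 plan.py 449.5 78 18 10.5 2
```

```text
time_s: 22.62
eef_pos: [0.4503, 0.0713, 0.06]
tcp_rot: [[0.004, 0.982, 0.187], [0.002, 0.187, -0.982], [-1.0, 0.004, -0.001]]
force: [-0.9, 0.6, 1.9]
gripper_width: 0.0851
t 22.62 tcp [450.3  71.3  60. ] head 10.8 w 0.0851 q1,q6 [0.16 1.54] d [ -0.8   6.7 -42. ] rot [ 0.3 -0.  -0.3]
[0.003, -0.0, -0.002, 21.0, 0.1, -3.3],[0.003, -0.0, -0.002, 21.0, 0.2, -3.3],
```

```bash
python3 -m pendant '[[0,0,0,15,0,-3,-1],[0,0,0,15,0,-3,-1],[0,0,0,9,0,-1,-1],[0,0,0,3,0,0,-1],[0,0,0,0,0,0,-1]]';python3 plan.py 449.5 78 18 10.5 2
```

```text
time_s: 23.25
eef_pos: [0.4513, 0.0789, 0.0173]
tcp_rot: [[0.008, 0.982, 0.187], [0.002, 0.187, -0.982], [-1.0, 0.008, -0.001]]
force: [0.8, -0.2, 0.4]
gripper_width: 0.0852
t 23.25 tcp [451.3  78.9  17.3] head 10.8 w 0.0852 q1,q6 [0.17 1.56] d [-1.8 -0.9  0.7] rot [ 0.3 -0.  -0.5]
[0.002, -0.0, -0.004, -0.4, -1.0, 0.3],[0.002, -0.0, -0.004, -0.3, -1.0, 0.3],
```

```bash
python3 -m pendant '[[0,0,-0.005,0,-2,0,0.3],[0,0,-0.003,0,0,0,1],[0,0,0,0,0,0,1],[0,0,0,0,0,0,1],[0,0,0,0,0,0,1],[0,0,0,0,0,0,1],[0,0,0,0,0,0,1]]';python3 plan.py 449.5 78 17 10.5 1;  python3 -m pendant '[[0,0,0,-15,0,0,1],[0,0,0,-35,0,0,1],[0,0,0,-50,0,0,1],[0,0,0,-50,0,0,1],[0,0,0,-20,0,0,1]]'; python3 plan.py 585 -200 190 -10.5 9
```

```text
time_s: 24.12
eef_pos: [0.4501, 0.0786, 0.0183]
tcp_rot: [[0.001, 0.982, 0.187], [0.001, 0.187, -0.982], [-1.0, 0.001, -0.001]]
force: [0.6, 0.3, -0.2]
gripper_width: 0.0229
t 24.12 tcp [450.1  78.6  18.3] head 10.8 w 0.0229 q1,q6 [0.17 1.56] d [-0.6 -0.6 -1.3] rot [ 0.3 -0.  -0.1]
[0.005, -0.001, -0.001, 1.3, -0.7, 0.4],time_s: 24.75
eef_pos: [0.4478, 0.078, 0.1954]
tcp_rot: [[-0.002, 0.982, 0.187], [0.0, 0.187, -0.982], [-1.0, -0.002, -0.001]]
force: [-0.2, -0.4, -1.5]
gripper_width: 0.023
t 24.75 tcp [447.8  78.  195.4] head 10.8 w 0.023 q1,q6 [0.17 1.55] d [ 137.2 -278.    -5.4] rot [21.3 -0.   0.1]
[0.041, -0.0, 0.0, 0.6, 9.2, 33.2],[0.041, -0.0, 0.0, 0.6, 10.6, 32.8],[0.041, -0.0, 0.0, 0.6, 11.9, 32.3],[0.041, -0.0, 0.0, 0.6, 13.2, 31.8],[0.041, -0.0, 0.0, 0.6, 14.5, 31.2],[0.041, -0.0, 0.0, 0.6, 15.8, 30.6],[0.041, -0.0, 0.0, 0.6, 17.1, 29.9],[0.041, -0.0, 0.0, 0.6, 18.3, 29.2],[0.041, -0.0, 0.0, 0.6, 19.5, 28.4],
```

```bash
cat > panel.py <<'E'
from h import *
import sys
def run(cam,hue,c0,s=None):
    p=grab_frame(cam);W=world(p,s);hsv=cv2.cvtColor(p['img'],cv2.COLOR_RGB2HSV)
    m=(hsv[...,0]>=hue[0])&(hsv[...,0]<=hue[1])&(hsv[...,1]>120)&(hsv[...,2]>50)&(p['range_z']>0)&(W[...,2]<.035)&(W[...,2]>0)&(np.hypot(W[...,0]-c0[0],W[...,1]-c0[1])<.09)
    n,l,st,c=cv2.connectedComponentsWithStats(m.astype(np.uint8),connectivity=4)
    for i in range(1,n):
        if st[i,4]>60:
            P=W[l==i]*1000;print(cam,st[i,4],'z',np.median(P[:,2]).round(1),'mean',P.mean(0)[:2].round(1),[np.round(a,1) for a in cv2.minAreaRect(P[:,:2].astype(np.float32))])
    return p
if __name__=='__main__':
    s=monitor.observe()
    for nm,h,c in [('yellow',(17,28),(.585,-.286)),('green',(30,48),(.615,-.11))]:
        print(nm)
        for cam in sys.argv[1:]: run(cam,h,c,s)
E
python3 panel.py top side; python3 -m pendant '[[0.041,0,0,0,9,33,1],[0.041,0,0,0,10,33,1],[0.041,0,0,0,12,33,1],[0.041,0,0,0,13,32,1],[0.041,0,0,0,15,32,1],[0.041,0,0,0,16,32,1],[0.041,0,0,0,17,32,1],[0.041,0,0,0,18,30,1],[0.041,0,0,0,18,20,1],[0,0,0,0,0,0,1]]';python3 panel.py wrist;python3 plan.py 585 -286 120 -10.5 4
```

```text
yellow
top 246 z 14.6 mean [ 585.9 -285.7] [array([ 586.2, -285.6]), array([96.6, 22.1]), np.float64(77.4)]
side 821 z 15.7 mean [ 584.2 -292.6] [array([ 582.3, -286.7]), array([126.1,  59.2]), np.float64(78.5)]
green
top 393 z 14.8 mean [ 616.1 -111. ] [array([ 616.5, -110.9]), array([78.2, 43.9]), np.float64(80.0)]
side 717 z 15.5 mean [ 614.1 -117.6] [array([ 612.3, -113.1]), array([109.8,  81.2]), np.float64(80.0)]
time_s: 26.2
eef_pos: [0.5731, -0.2044, 0.1684]
tcp_rot: [[-0.038, 0.981, -0.19], [0.006, -0.19, -0.982], [-0.999, -0.038, 0.001]]
force: [-0.6, 0.1, -1.2]
gripper_width: 0.0233
yellow
wrist 570 z 20.1 mean [ 612.3 -249.1] [array([ 614.6, -258.4]), array([27.4, 76.1]), np.float64(10.8)]
wrist 937 z 13.4 mean [ 598.2 -257.8] [array([ 597. , -260.9]), array([49.8, 18.2]), np.float64(78.3)]
green
wrist 2298 z 20.1 mean [ 609.9 -121.3] [array([ 612.5, -117.4]), array([96.7, 80.6]), np.float64(79.4)]
wrist 7502 z 13.7 mean [ 619.3 -110.5] [array([ 619.2, -112.6]), array([84. , 47.8]), np.float64(79.6)]
t 26.3 tcp [ 572.2 -202.8  168.8] head -10.8 w 0.0232 q1,q6 [-0.34  1.42] d [ 12.8 -83.2 -48.8] rot [-0.3  0.   2.2]
[-0.001, 0.0, 0.01, 11.9, 7.5, 19.8],[-0.001, 0.0, 0.01, 12.0, 7.4, 19.8],[-0.001, 0.0, 0.01, 12.1, 7.2, 19.8],[-0.001, 0.0, 0.01, 12.1, 7.1, 19.9],
```

```bash
python3 -m pendant '[[0,0,0.01,5,8,20,1],[0,0,0.01,10,8,20,1],[0,0,0.01,15,8,20,1],[0,0,0.01,15,6,20,1],[0,0,0,10,0,3,1],[0,0,0,0,0,0,1]]'; python3 plan.py 588 -287 65 -11 4
```

```text
time_s: 27.05
eef_pos: [0.5835, -0.294, 0.107]
tcp_rot: [[-0.0, 0.982, -0.187], [0.001, -0.187, -0.982], [-1.0, -0.0, -0.001]]
force: [0.5, 0.6, -0.1]
gripper_width: 0.0233
t 27.05 tcp [ 583.5 -294.   107. ] head -10.8 w 0.0233 q1,q6 [-0.47  1.29] d [  4.5   7.  -42. ] rot [ 0.2 -0.   0. ]
[0.001, -0.0, 0.0, 10.5, 0.8, -1.9],[0.001, -0.0, 0.0, 10.5, 0.8, -1.9],[0.001, -0.0, 0.0, 10.5, 0.8, -1.9],[0.001, -0.0, 0.0, 10.5, 0.8, -1.9],
```

```bash
python3 -m pendant '[[0,0,0,15,1,-4,1],[0,0,0,20,1,-4,1],[0,0,0,13,1,-2,1],[0,0,0,3,0,0,1],[0,0,0,0,0,0,1]]'; python3 plan.py 588 -287 34 -11 2;  python3 - <<'E'
from h import *
p=grab_frame('side')
c=p['img'][220:360,230:430];cv2.imwrite('pics/s3c.png',cv2.resize(c,None,fx=4,fy=4)[:,:,::-1])
E
```

```text
time_s: 27.68
eef_pos: [0.5897, -0.2817, 0.0541]
tcp_rot: [[0.001, 0.983, -0.184], [0.001, -0.184, -0.983], [-1.0, 0.001, -0.001]]
force: [0.3, -0.4, -0.9]
gripper_width: 0.023
t 27.68 tcp [ 589.7 -281.7   54.1] head -10.6 w 0.023 q1,q6 [-0.45  1.31] d [ -1.7  -5.3 -20.1] rot [ 0.4 -0.1 -0. ]
[0.004, -0.001, -0.0, 10.1, -0.4, 2.8],[0.004, -0.001, -0.0, 10.1, -0.3, 2.8],
```

View pics/s3c.png

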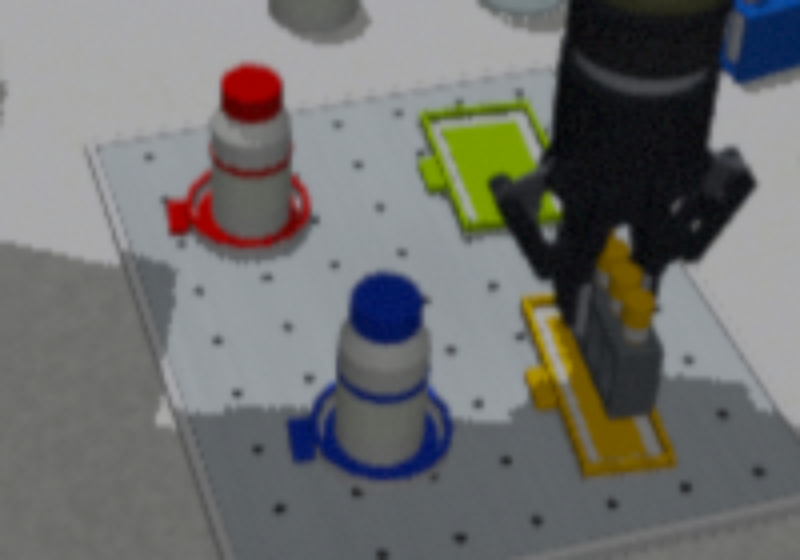

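```bash
python3 -m pendant '[[0.004,0,0,6,-1,3,1],[0.003,0,0,7,0,3,1],[0,0,0,4,0,0,1],[0,0,0,1,0,0,1],[0,0,0,0,0,0,1]]'; python3 plan.py 588 -287 32.5 -11 2
```

```text
time_s: 28.35
eef_pos: [0.5882, -0.2889, 0.0363]
tcp_rot: [[0.003, 0.981, -0.192], [0.0, -0.192, -0.981], [-1.0, 0.003, -0.001]]
force: [-0.3, 0.1, -0.7]
gripper_width: 0.0231
t 28.35 tcp [ 588.2 -288.9   36.3] head -11.1 w 0.0231 q1,q6 [-0.46  1.31] d [-0.2  1.9 -3.8] rot [-0.1 -0.  -0.2]
[-0.0, -0.0, -0.002, 1.9, -0.3, -0.9],[-0.0, -0.0, -0.002, 1.9, -0.3, -0.9],
```

```bash
python3 -m pendant '[[0,0,0,1.5,0,0,1],[0,0,0,1.5,0,0,1],[0,0,0,0,0,0,1]]';python3 -m pendant '[[0,0,0,1,0,0,1],[0,0,0,0,0,0,1]]'; python3 -m pendant '[[0,0,0,1,0,0,1],[0,0,0,0,0,0,1]]'
```

```text
time_s: 28.72
eef_pos: [0.5885, -0.2889, 0.0335]
tcp_rot: [[0.004, 0.981, -0.192], [-0.0, -0.192, -0.981], [-1.0, 0.004, -0.001]]
force: [0.5, 0.1, -0.7]
gripper_width: 0.0233
time_s: 28.98
eef_pos: [0.5885, -0.2889, 0.0325]
tcp_rot: [[0.004, 0.981, -0.192], [-0.0, -0.192, -0.981], [-1.0, 0.004, -0.0]]
force: [-0.1, 0.8, -0.7]
gripper_width: 0.0231
time_s: 29.22
eef_pos: [0.5889, -0.289, 0.0325]
tcp_rot: [[0.005, 0.981, -0.192], [-0.001, -0.192, -0.981], [-1.0, 0.005, -0.0]]
force: [0.2, 0.1, -2.1]
gripper_width: 0.023
```

```bash
python3 -m pendant '[[0,0,0,0,0,0,-1],[0,0,0,0,0,0,-1],[0,0,0,0,0,0,-1],[0,0,0,0,0,0,-1],[0,0,0,-10,0,0,-1],[0,0,0,-25,0,0,-1],[0,0,0,-40,0,0,-1],[0,0,0,-50,0,0,-1],[0,0,0,-40,0,0,-1]]';python3 plan.py 456 244 170 7.5 11; python3 - <<'E'
from h import *
s=monitor.observe();p=grab_frame('wrist');W=world(p,s);save(p,'w5')
hsv=cv2.cvtColor(p['img'],cv2.COLOR_RGB2HSV)
m=(W[...,2]>.078)&(W[...,2]<.095)&(hsv[...,0]>20)&(hsv[...,0]<35)&(hsv[...,1]>120)
print(m.sum(),cv2.minAreaRect((W[m][:,:2]*1000).astype(np.float32)),np.median(W[m],0))
E
```

```text
time_s: 30.35
eef_pos: [0.586, -0.2879, 0.2008]
tcp_rot: [[-0.001, 0.981, -0.192], [0.002, -0.192, -0.981], [-1.0, -0.001, -0.002]]
force: [0.6, 0.1, 0.4]
gripper_width: 0.0853
t 30.35 tcp [ 586.  -287.9  200.8] head -11.0 w 0.0853 q1,q6 [-0.46  1.31] d [-130.   531.9  -30.8] rot [-18.5  -0.1   0. ]
[-0.029, -0.0, 0.0, 2.9, -20.9, -45.2],[-0.029, -0.0, 0.0, 2.9, -19.5, -45.8],[-0.029, -0.0, 0.0, 2.9, -18.2, -46.3],[-0.029, -0.0, 0.0, 2.9, -16.8, -46.9],[-0.029, -0.0, 0.0, 2.9, -15.4, -47.3],[-0.029, -0.0, 0.0, 2.9, -14.0, -47.8],[-0.029, -0.0, 0.0, 2.8, -12.6, -48.2],[-0.029, -0.0, 0.0, 2.8, -11.2, -48.5],[-0.029, -0.0, 0.0, 2.8, -9.7, -48.8],[-0.029, -0.0, 0.0, 2.8, -8.3, -49.1],[-0.029, -0.0, 0.0, 2.8, -6.9, -49.3],1637 ((589.2100830078125, -289.32098388671875), (91.58910369873047, 14.972951889038086), 78.74957275390625) [ 0.58982414 -0.28570167  0.08475191]
```

View pics/w5.png

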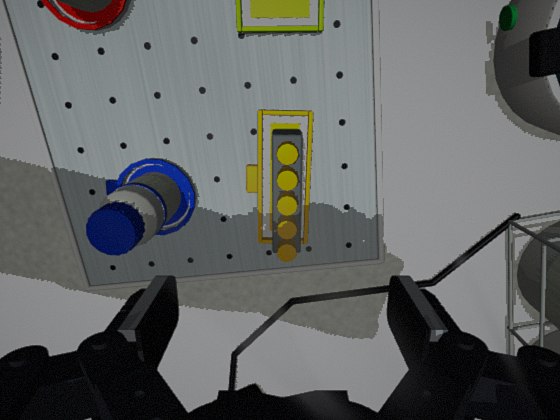

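```bash
python3 -m pendant '[[-0.029,0,0,2,-21,-45,-1],[-0.029,0,0,2,-20,-48,-1],[-0.029,0,0,2,-18,-48,-1],[-0.029,0,0,2,-17,-48,-1],[-0.029,0,0,2,-15,-48,-1],[-0.029,0,0,2,-14,-48,-1],[-0.029,0,0,2,-12,-48,-1],[-0.029,0,0,2,-11,-48,-1],[-0.029,0,0,2,-9,-48,-1],[-0.029,0,0,5,-8,-40,-1]]'; python3 -m pendant '[[-0.02,0,0,5,-4,-12,-1],[0,0,0,0,0,0,-1]]'; python3 plan.py 456 244 130 7.5 3; python3 - <<'E'
from h import *
s=monitor.observe();p=grab_frame('wrist');W=world(p,s);save(p,'w6')
m=(W[...,2]>.042)&(W[...,2]<.056)&(abs(W[...,1]-.244)<.07)&(abs(W[...,0]-.455)<.06)
print(m.sum(),cv2.minAreaRect((W[m][:,:2]*1000).astype(np.float32)),np.median(W[m],0))
E
```

```text
time_s: 31.65
eef_pos: [0.4745, 0.2006, 0.1896]
tcp_rot: [[0.024, 0.995, 0.1], [-0.003, 0.1, -0.995], [-1.0, 0.024, 0.005]]
force: [0.2, -0.5, -0.1]
gripper_width: 0.0855
time_s: 31.9
eef_pos: [0.4685, 0.2142, 0.1847]
tcp_rot: [[0.025, 0.992, 0.125], [-0.003, 0.125, -0.992], [-1.0, 0.024, 0.006]]
force: [-0.1, 0.1, -0.1]
gripper_width: 0.0856
t 31.9 tcp [468.5 214.2 184.7] head 7.2 w 0.0856 q1,q6 [0.44 1.88] d [-12.5  29.8 -54.7] rot [-0.3  0.3 -1.4]
[-0.002, 0.002, -0.008, 18.1, -3.3, -10.5],[-0.002, 0.002, -0.008, 18.2, -3.2, -10.5],[-0.002, 0.002, -0.008, 18.2, -3.0, -10.4],6186 ((455.3205871582031, 244.06411743164062), (46.036617279052734, 81.81790161132812), 8.185945510864258) [0.45506998 0.24693166 0.04655438]
```

View pics/w6.png

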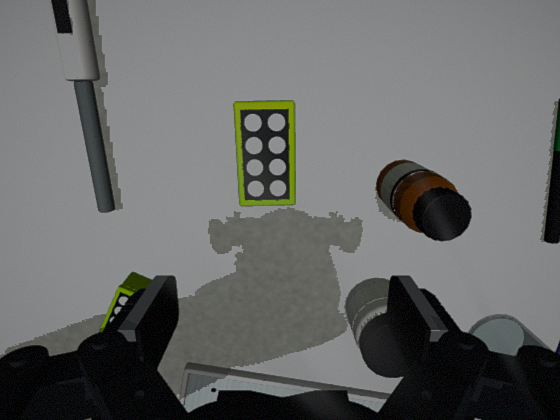

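```bash
python3 -m pendant '[[-0.005,0,-0.009,12,-4,-11,-1],[-0.005,0,-0.008,22,-4,-11,-1],[-0.005,0,-0.007,30,-4,-9,-1],[0,0,0,30,0,-2,-1],[0,0,0,20,0,0,-1],[0,0,0,0,0,0,-1]]';python3 plan.py 455.3 244 13 8.2 3
```

```text
time_s: 32.7
eef_pos: [0.4547, 0.2412, 0.0652]
tcp_rot: [[-0.001, 0.992, 0.129], [-0.007, 0.129, -0.992], [-1.0, -0.001, 0.006]]
force: [0.6, -0.6, 0.8]
gripper_width: 0.0853
t 32.7 tcp [454.7 241.2  65.2] head 7.4 w 0.0853 q1,q6 [0.49 1.93] d [  0.6   2.8 -52.2] rot [-0.8  0.4  0.1]
[-0.005, 0.002, 0.0, 17.4, 0.3, -1.0],[-0.005, 0.002, 0.0, 17.4, 0.3, -1.0],[-0.005, 0.002, 0.0, 17.4, 0.3, -0.9],
```

```bash
python3 -m pendant '[[-0.007,0.005,0,18,0,-1,-1],[-0.007,0,0,18,0,-1,-1],[0,0,0,10,0,-1,-1],[0,0,0,4,0,0,-1],[0,0,0,0,0,0,-1]]';python3 plan.py 455.3 244 13 8.2 1
```

```text
time_s: 33.33
eef_pos: [0.4574, 0.2438, 0.0169]
tcp_rot: [[0.002, 0.99, 0.139], [0.001, 0.139, -0.99], [-1.0, 0.002, -0.0]]
force: [-0.0, 0.7, -0.2]
gripper_width: 0.0854
t 33.33 tcp [457.4 243.8  16.9] head 8.0 w 0.0854 q1,q6 [0.49 1.92] d [-2.1  0.2 -3.9] rot [-0.2 -0.  -0.1]
[-0.003, -0.0, -0.002, 3.8, -2.1, -0.4],
```

```bash
python3 -m pendant '[[0,0,0,3,-2,0,-1],[0,0,0,1,0,0,0],[0,0,0,0,0,0,1],[0,0,0,0,0,0,1],[0,0,0,0,0,0,1],[0,0,0,0,0,0,1]]';python3 plan.py 455.3 244 13 8.2 1
```

```text
time_s: 34.08
eef_pos: [0.4563, 0.2441, 0.0142]
tcp_rot: [[0.004, 0.99, 0.139], [0.002, 0.139, -0.99], [-1.0, 0.004, -0.001]]
force: [0.2, -0.6, -0.5]
gripper_width: 0.0449
t 34.08 tcp [456.3 244.1  14.2] head 8.0 w 0.0449 q1,q6 [0.49 1.92] d [-1.  -0.1 -1.2] rot [-0.2 -0.1 -0.3]
[-0.003, -0.001, -0.004, 1.1, -1.0, -0.0],
```

```bash
python3 -m pendant '[[0,0,0,0,0,0,-1],[0,0,0,0,0,0,-1],[0,0,0,0,0,0,-1],[0,0,0,2,-1,0,-1],[0,0,0,1,0,0,-1],[0,0,0,0,0,0,1],[0,0,0,0,0,0,1],[0,0,0,0,0,0,1],[0,0,0,0,0,0,1],[0,0,0,0,0,0,1]]';python3 plan.py 455.3 244 12 8.2 1
```

```text
time_s: 35.33
eef_pos: [0.4554, 0.244, 0.0111]
tcp_rot: [[0.004, 0.99, 0.139], [0.002, 0.139, -0.99], [-1.0, 0.005, -0.001]]
force: [-0.0, -0.5, -0.1]
gripper_width: 0.0454
t 35.33 tcp [455.4 244.   11.1] head 8.0 w 0.0454 q1,q6 [0.49 1.92] d [-0.1 -0.   0.9] rot [-0.2 -0.1 -0.3]
[-0.003, -0.001, -0.005, -0.9, -0.1, 0.0],
```

```bash
python3 -m pendant '[[0,0,0,-15,0,0,1],[0,0,0,-35,0,0,1],[0,0,0,-50,0,0,1],[0,0,0,-50,0,0,1],[0,0,0,-25,0,0,1]]'; python3 plan.py 618 -111.5 185 -10.5 10
```

```text
time_s: 35.95
eef_pos: [0.4523, 0.2425, 0.1922]
tcp_rot: [[0.0, 0.99, 0.139], [-0.001, 0.139, -0.99], [-1.0, 0.0, 0.001]]
force: [0.5, 0.4, -1.5]
gripper_width: 0.0447
t 35.95 tcp [452.3 242.5 192.2] head 8.0 w 0.0447 q1,q6 [0.49 1.92] d [ 165.7 -354.    -7.2] rot [18.5  0.  -0. ]
[0.032, 0.0, -0.0, 0.7, 11.5, 37.4],[0.032, 0.0, -0.0, 0.7, 12.7, 37.0],[0.032, 0.0, -0.0, 0.7, 13.9, 36.5],[0.032, 0.0, -0.0, 0.7, 15.0, 36.1],[0.032, 0.0, -0.0, 0.7, 16.2, 35.6],[0.032, 0.0, -0.0, 0.7, 17.3, 35.0],[0.032, 0.0, -0.0, 0.7, 18.5, 34.5],[0.032, 0.0, -0.0, 0.7, 19.6, 33.8],[0.032, 0.0, -0.0, 0.7, 20.6, 33.2],[0.032, 0.0, -0.0, 0.7, 21.7, 32.5],
```

```bash
python3 -m pendant '[[0.032,0,0,0,11,37,1],[0.032,0,0,0,13,37,1],[0.032,0,0,0,14,37,1],[0.032,0,0,0,15,36,1],[0.032,0,0,0,16,36,1],[0.032,0,0,0,17,35,1],[0.032,0,0,0,18,34,1],[0.032,0,0,0,19,34,1],[0.032,0,0,0,20,30,1],[0.032,0,0,0,15,20,1]]';python3 plan.py 618 -111.5 100 -10.5 4
```

```text
time_s: 37.2
eef_pos: [0.6166, -0.1031, 0.2065]
tcp_rot: [[0.013, 0.983, -0.185], [0.004, -0.185, -0.983], [-1.0, 0.012, -0.006]]
force: [0.4, -0.0, -1.4]
gripper_width: 0.0449
t 37.2 tcp [ 616.6 -103.1  206.5] head -10.7 w 0.0449 q1,q6 [-0.17  1.59] d [   1.4   -8.4 -106.5] rot [-0.2 -0.4 -0.7]
[-0.001, -0.002, -0.003, 26.6, 0.4, 2.2],[-0.001, -0.002, -0.003, 26.6, 0.5, 2.1],[-0.001, -0.002, -0.003, 26.6, 0.6, 2.1],[-0.001, -0.002, -0.003, 26.6, 0.7, 2.0],
```

```bash
python3 -m pendant '[[0,-0.002,-0.003,20,0,1,1],[0,-0.002,-0.003,35,0,1,1],[0,-0.002,-0.003,40,0,1,1],[0,0,-0.003,30,0,1,1],[0,0,0,15,0,0,1],[0,0,0,5,0,0,1],[0,0,0,0,0,0,1]]';python3 plan.py 618 -111.5 26 -10.5 4;  python3 - <<'E'
from h import *
p=grab_frame('side')
c=p['img'][220:360,230:430];cv2.imwrite('pics/s4c.png',cv2.resize(c,None,fx=4,fy=4)[:,:,::-1])
E
```

```text
time_s: 38.08
eef_pos: [0.6136, -0.1037, 0.0567]
tcp_rot: [[-0.003, 0.983, -0.182], [0.002, -0.182, -0.983], [-1.0, -0.003, -0.002]]
force: [0.1, -0.4, -0.5]
gripper_width: 0.0452
t 38.08 tcp [ 613.6 -103.7   56.7] head -10.5 w 0.0452 q1,q6 [-0.17  1.59] d [  4.4  -7.8 -30.7] rot [-0.  -0.1  0.2]
[-0.0, -0.0, 0.001, 7.7, 1.5, 1.7],[-0.0, -0.0, 0.001, 7.7, 1.5, 1.7],[-0.0, -0.0, 0.001, 7.7, 1.5, 1.7],[-0.0, -0.0, 0.001, 7.7, 1.4, 1.7],
```

View pics/s4c.png

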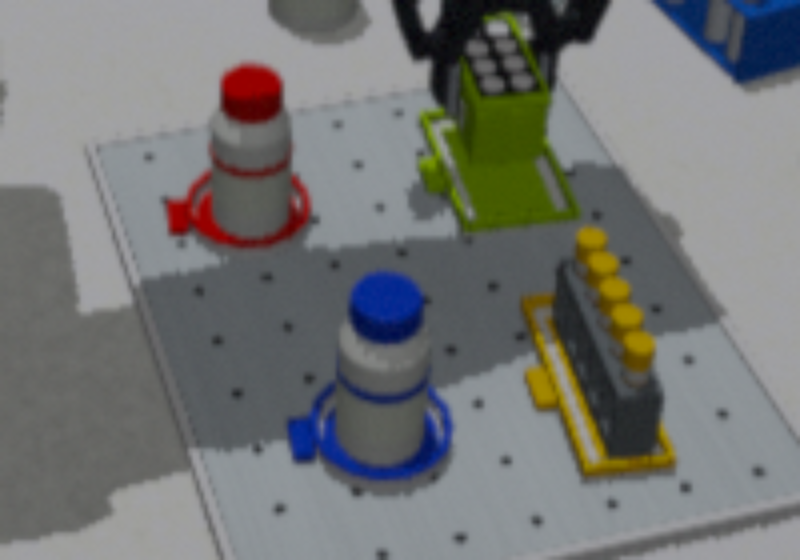

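```bash
python3 -m pendant '[[0,0,0,5,2,3,1],[0,0,0,7,2,3,1],[0,0,0,8,1,1,1],[0,0,0,4,0,0,1],[0,0,0,1,0,0,1],[0,0,0,0,0,0,1]]';python3 plan.py 618 -111.5 25 -10.5 4
```

```text
time_s: 38.88
eef_pos: [0.6197, -0.1127, 0.0326]
tcp_rot: [[0.002, 0.983, -0.183], [0.002, -0.183, -0.983], [-1.0, 0.002, -0.002]]
force: [-0.0, 0.3, -0.7]
gripper_width: 0.0451
t 38.88 tcp [ 619.7 -112.7   32.6] head -10.5 w 0.0451 q1,q6 [-0.18  1.57] d [-1.7  1.2 -7.6] rot [-0.  -0.1 -0.1]
[-0.0, -0.0, -0.0, 1.9, -0.5, -0.2],[-0.0, -0.0, -0.0, 1.9, -0.5, -0.2],[-0.0, -0.0, -0.0, 1.9, -0.5, -0.2],[-0.0, -0.0, -0.0, 1.9, -0.5, -0.2],
```

```bash
python3 -m pendant '[[0,0,0,2,-1,0,1],[0,0,0,2,0,0,1],[0,0,0,1.5,0,0,1],[0,0,0,1,0,0,1],[0,0,0,0,0,0,1]]';python3 -m pendant '[[0,0,0,1,0,0,1],[0,0,0,0,0,0,1]]'; python3 -m pendant '[[0,0,0,1,0,0,1],[0,0,0,0,0,0,1]]'
```

```text
time_s: 39.5
eef_pos: [0.6189, -0.1124, 0.0261]
tcp_rot: [[0.003, 0.983, -0.182], [0.001, -0.182, -0.983], [-1.0, 0.002, -0.002]]
force: [-0.7, -0.4, -0.9]
gripper_width: 0.0451
time_s: 39.75
eef_pos: [0.6191, -0.1124, 0.0252]
tcp_rot: [[0.003, 0.983, -0.182], [0.001, -0.182, -0.983], [-1.0, 0.003, -0.002]]
force: [-0.8, -0.0, -1.0]
gripper_width: 0.045
time_s: 40.0
eef_pos: [0.6193, -0.1124, 0.0253]
tcp_rot: [[0.004, 0.983, -0.182], [0.001, -0.182, -0.983], [-1.0, 0.003, -0.002]]
force: [0.5, -0.4, -0.9]
gripper_width: 0.0449
```

Seated (25.2 as predicted). Release, rise, and check.

```bash
python3 -m pendant '[[0,0,0,0,0,0,-1],[0,0,0,0,0,0,-1],[0,0,0,0,0,0,-1],[0,0,0,0,0,0,-1],[0,0,0,-10,0,0,-1],[0,0,0,-25,0,0,-1],[0,0,0,-40,0,0,-1],[0,0,0,-50,0,0,-1],[0,0,0,-50,0,0,-1]]'; python3 -m pendant '[[0,0,0,-10,0,-40,-1],[0,0,0,-10,0,-45,-1],[0,0,0,-10,0,-45,-1],[0,0,0,0,0,-45,-1],[0,0,0,0,0,-40,-1],[0,0,0,0,0,-40,-1],[0,0,0,0,0,0,-1],[0,0,0,0,0,0,-1]]';  python3 - <<'E'
from h import *
p=grab_frame('top');save(p,'t2');W=world(p)*1000;ok=p['range_z']>0
def chk(n,c,zr):
    m=ok&(W[...,2]>zr[0])&(W[...,2]<zr[1])&(np.hypot(W[...,0]-c[0],W[...,1]-c[1])<65)
    print(n,m.sum(),[np.round(a,1) for a in cv2.minAreaRect(W[m][:,:2].astype(np.float32))],'z',np.median(W[m][:,2]).round(1))
chk('red',(465,-96),(102,125));chk('blue',(467,-278),(102,125));chk('carrier',(588,-288),(78,95));chk('cart',(619,-112),(54,70));chk('amber',(582,225),(90,105));chk('jar',(582,96),(68,85))
p=grab_frame('side')
c=p['img'][130:360,190:450];cv2.imwrite('pics/s5c.png',cv2.resize(c,None,fx=2.5,fy=2.5)[:,:,::-1])
E
```

```text
time_s: 41.12
eef_pos: [0.6158, -0.1122, 0.2028]
tcp_rot: [[-0.004, 0.983, -0.182], [0.003, -0.182, -0.983], [-1.0, -0.004, -0.002]]
force: [1.2, -0.3, -0.0]
gripper_width: 0.0855
time_s: 42.12
eef_pos: [0.6677, 0.1447, 0.248]
tcp_rot: [[0.014, 0.983, -0.185], [0.002, -0.185, -0.983], [-1.0, 0.013, -0.004]]
force: [-0.2, 0.4, 0.0]
gripper_width: 0.0855
red 151 [array([464. , -97.6]), array([33.2, 33.8]), np.float64(0.7)] z 111.3
blue 162 [array([ 465.5, -278.1]), array([34.1, 34.2]), np.float64(66.4)] z 111.1
carrier 154 [array([ 588. , -290.3]), array([91.8, 15.9]), np.float64(78.5)] z 85.4
cart 489 [array([ 618.1, -113.1]), array([82.1, 47.2]), np.float64(79.7)] z 61.8
amber 0 [array([0., 0.]), array([0., 0.]), np.float64(0.0)] z nan
jar 0 [array([0., 0.]), array([0., 0.]), np.float64(0.0)] z nan
  return _methods._mean(a, axis=axis, dtype=dtype,
  ret = ret.dtype.type(ret / rcount)
```

View pics/s5c.png

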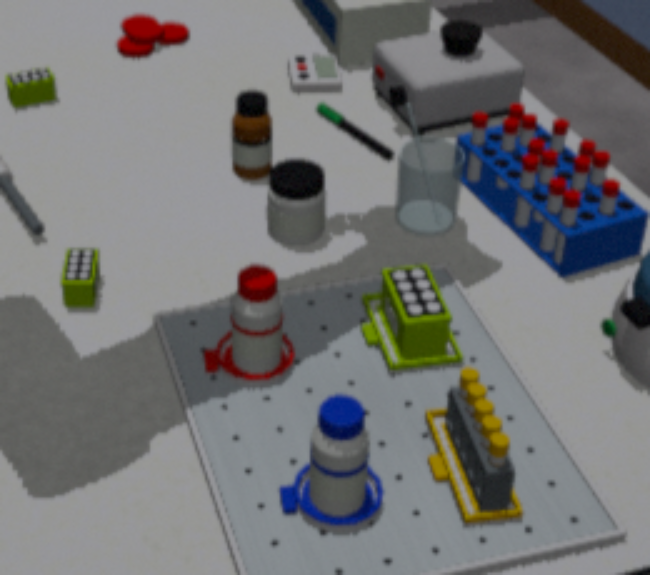

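```bash
python3 -c "
from rig import job;print(job.job_done())"
```

```text
the job is handed in; nothing more can be done
None
```

I placed the red bottle, blue bottle, tube carrier and the largest cuvette cartridge, in that order, each in its own nest. I handed the job in at about 42 s, with the gripper open and clear of everything. No verdict was reported.

**Seating:** the last overhead measurement puts all four tops where they should be for standing flat on the nest floors:

| Item | Measured top (mm) | Expected (mm) |
|---|---|---|
| Red bottle | 111.3 | 111 |
| Blue bottle | 111.1 | 111 |
| Tube carrier | 85.4 | 86 |
| Cuvette cartridge | 61.8 | 62 |

**Position in the nests:** the bottles and the cartridge are within about 3 mm of their nest centres. The carrier sits about 4 to 5 mm off-centre along its length, inside the 8 mm clearance. The final side picture shows all four upright inside the lips.

**Contact force:** there was one brief reading of about 16 N when the blue bottle touched its nest floor, well under the limits.

**Check that failed:** the last overhead measurement of the amber bottle and white jar came back empty, probably because the arm was in the way. I never went near either of them, and the side picture shows both still standing.

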